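# Check a rosette inlay through the hand magnifier

### The arm

A 6-joint arm with a two-finger parallel gripper is mounted at the origin on the work surface. World frame = base frame: x ahead of the robot, y to its left, z up, the work surface at z = 0. Lengths are in mm, angles in degrees, forces in N, time in s.
With the tool pointing down it reaches from about 325 to 925 mm from the base axis. Payload 3.1 kg.
Tool frame: the origin (TCP) lies at the very end of the fingers, on their centre line; the grasp point (between the pads) lies grasp_offset behind it (grasp_offset is the distance from the TCP to the grasp point, in mm); z points along the fingers, x is the direction in which the jaws open and shut, and the axes are right-handed (so a half turn about z gives the same grasp; the last joint's range is limited). The gripper opens to 85 mm and grips with 20 to 120 N. Pads are 22 mm wide; open, the fingers measure 114 mm over their backs; the gripper's body (76 mm by 85 mm) begins 54 mm behind the grasp point. The pads swing forward as they close: fully open they stand 13 mm farther back than shut.
Start: joints at [-70.256, 12.427, 92.441, -0, 75.132, -6.429], TCP at [275.696, -560.92, 231.3] pointing down, gripper open.
Joint ranges: [-157.48, 157.48], [-44.54, 120.13], [17.64, 146.25], [-64.5, 244.5], [7.68, 150.69], [-147.95, 147.95]. Speed limits (degrees/s): [159.86, 159.86, 180, 180, 180, 180].

### API

Orientations are given as [roll, pitch, yaw] about the fixed x, y, z axes, in that order (R = Rz(yaw) Ry(pitch) Rx(roll)).
In Python, from station import * gives the robot as it stands. Calls block until the motion is done:
- goto(position, orientation): joint-space move of the TCP to a pose.
- move_l(position, attitude=None, speed=150): straight line of the TCP; attitude=None keeps the orientation; speed is the mean speed in mm/s.
- move_j(angles): joint-space move.
- grip(opening, squeeze=None): finger opening in mm; squeeze is the grip in N (None keeps the last); returns when the fingers have stopped.
- wait(seconds).
- solve_ik(position, orientation): joint angles nearest the present ones, or None.
- get_obs(): the state.
- get_image(name): name is "scene" or "top" or "wrist"; returns the picture (384x512x3 uint8, red, green, blue); there is no depth.
- get_calibration(name): a dict with "fx", "fy", "cx", "cy" (pixels), "R" (3x3) and "t" (3): a world point X has camera coordinates R X + t; the wrist camera has in their place "mount" (4x4, takes a point from camera to tool coordinates, whose origin is the TCP and whose axes are the tool frame's). Camera axes: x right, y down, z forward; pixel columns grow to the right and rows downward; lengths in mm; the calibration is good to about 2 mm. A picture is of the moment at which its call begins: read the wrist's pose just before it. get_calibration takes no time and is no camera call.
A pose or a line that the arm cannot do raises Unreachable and nothing moves.
- sign_off(): hands the job in, once; it reports no verdict.
Trained networks look in the newest picture that a camera, given by its name, has taken for a name from the list of things; names that differ only in an ending like _2 or _b are one class to them, and where a whole thing is asked for, a point or a joint stands for the part that bears it (a point fixed in the world has none). Each returns a list of dicts, best first, with "score" (0 to 1); they miss things now and then, are a little off and sometimes report something else, mostly with a low value. They report only what shows in the picture. A call takes as long as a camera call.
- spot_in(name, camera): "extent" ([centre column, centre row, width, height] in pixels, round what is visible of it).
- regions_of(name, camera): "region" (384x512 bool, what is visible of it) and "extent" ([centre column, centre row, width, height] in pixels, round what is visible of it).
The state is a dict: "t": time; "joint_pos": joint angles; "qvel": joint speeds; "effort": joint torques, N m; "tcp_pos": TCP position; "ee_rot": TCP orientation; "wrist_force": force on the tool from outside, world axes, zero at the start; "moment": the same for the moment, N m; "grip_width": finger opening in mm.
Only numpy, scipy, OpenCV 4.12 (cv2) and the standard library are available. Lean on these libraries where they do the work, as an engineer would, in place of code of your own. Each camera call takes 0.05 s, during which the arm holds its last target.

### The job

Turn the indexing table on by one click, so that the diamond-shaped pearl inlay of the rosette clicks home at the pointer, and let go of the table. Then take the hand magnifier by its handle and hold it level over that inlay, its lens centred on it and at the height of the top end of the combination square's upright blade, which is set to the lens's focus. Finish while still holding it there, steady, with nothing but the hand touching the magnifier, and leave the square and the other things on the bench where they stand.

Things in the scene. Friction and masses are not known exactly. Their poses are not given: they have to be found in the camera images.
- indexer: fixed base of the indexing table, grey cast iron, 105 mm radius, 46 mm high, bolted to the bench, four lugs reaching 125 mm from the axis. Origin on the table's axis at bench level; its +x axis runs from the table's axis to the pointer.
- dial (a joint): angle in rad of the aluminium faceplate (radius 95 mm, top 62 mm up; rosette blank on it held by a 24 mm high nut). 0 with the diamond inlay at the pointer, growing counter-clockwise from above. Starts one click off, at 0.785, so turn it clockwise one click. A spring plunger gives eight clicks a turn; let go within 0.2 rad of a click it snaps in. Turning takes about 5 N at the handle.
- handle (a point): middle (28 mm below the top) of the black upright turning handle on the faceplate: a round post 18 mm in diameter, rising 48 mm from the plate's top, 85 mm from the table's axis and 2.749 rad counter-clockwise of the diamond. It is the way to turn the table.
- inlay (a point): centre of the diamond-shaped pearl inlay (26 by 21 mm) on top of the rosette, 66 mm above the bench, 58 mm from the table's axis. The other seven inlays on the dark ring are round, 8 mm in diameter.
- station (a point): the place of the inlay at the pointer: on the line from the table's axis to the pointer, 58 mm from the axis, 66 mm above the bench. The pointer is a dark steel wedge fixed to the base, its tip just outside the faceplate's rim.
- lens (a point): centre of the magnifier's glass, half-way through it. The magnifier is of black plastic with a round rim 76 mm in outer diameter and 14 mm thick around clear glass, and a straight handle. It starts lying flat on the bench with this point 7 mm up. Local z is square to the lens (up when it is level), local -x points from the lens along the handle. About 130 g, more than half of it in the lens and rim.
- loupe_grip (a point): point on the magnifier's handle, 85 mm from the lens centre, 9 mm above its underside, a good place to grip. The handle is 20 mm wide and 18 mm high with flat sides and runs from 52 to 150 mm from the lens centre.
- blade_top (a point): middle of the top end of the combination square's steel blade, the mark for the lens height. The blade (25 by 2.4 mm, local x along its width) stands straight up out of a black cast head that stands on the bench (102 by 25 mm, 46 mm high), its top 150 to 174 mm above the bench. The square is loose, 360 g, and falls over if knocked.
- lamp_head (a point): middle of the head of a small black bench lamp, a cone 54 mm across and 62 mm long, 211 mm above the bench, leaning down towards the inlay's place from beyond the pointer (bottom edge 170 mm above the bench). Local +x points level away from the lit place; 42 mm that way stand its gooseneck, up to 240 mm high, and its disc foot, 96 mm across, fixed to the bench.
- mug: white mug, loose, 80 mm across, 92 mm high, origin under its centre. Not to be moved.
- plane: small steel block plane, loose, 150 by 46 mm, 66 mm high, long along local x, origin under its centre. Not to be moved.
- chisel: wood-handled chisel lying on the bench, loose, 30 mm high, reaching 126 mm along local -x (handle) and 125 mm along +x (blade) from its origin. Not to be moved.

How it is judged (in metres and radians):
On the way, in this order (a step that is already met when the one before it is completed fails the run):
1. the diamond inlay stands at the pointer (within 4 mm of its place), the table at rest in its click and let go, the magnifier not yet lifted (horizontal distance between inlay and station below 0.004 m and velocity of joint dial between -0.05 and 0.05 rad/s and contact force between each of the arm, the fingers and indexer below 0.3 N and height (world z) of lens below 0.03 m), for 0.3 s.
2. the magnifier is lifted off the bench in the fingers (height (world z) of lens above 0.06 m and contact force between the fingers and loupe above 1 N), for 0.2 s.
At the end, for the whole second after the job is handed in: Inlay within 4 mm of its place at the pointer; magnifier steady in the fingers by its handle (grasp over 50 mm from lens centre), touching nothing else, lens centre within 12 mm of the inlay from above and 7 mm of the blade top's height, level within 0.12 rad; square upright (horizontal distance between inlay and station below 0.004 m and horizontal distance between lens and inlay below 0.012 m and z of lens in the frame of blade_top between -0.007 and 0.007 m and angle between lens's own z axis and vertical below 0.12 rad and linear speed of loupe below 0.02 m/s and angular speed of loupe below 0.15 rad/s and contact force between the fingers and loupe above 1 N and horizontal distance between the grasp point and lens above 0.05 m and contact force between loupe and indexer below 0.1 N and contact force between loupe and square below 0.1 N and contact force between loupe and lamp below 0.1 N and angle between blade_top's own z axis and vertical below 0.05 rad); the arm keeps its last pose, push and grip.
It fails at once if the square is moved more than 25 mm or knocked over (distance of blade_top from where it was at the start of the episode above 0.025 m or angle between blade_top's own z axis and vertical above 0.15 rad).
It fails at once if the mug, the plane or the chisel is moved more than 25 mm (distance of any of mug, plane, chisel from where it was at the start of the episode above 0.025 m).
It also fails if it takes over 54 s, if anything falls off the work surface, if the arm or the gripper's body presses on something with over 40 N, if the wrist force passes 120 N, or if a joint passes its speed limit or range.

## Working session

There is one attempt and no reset: what is moved stays moved. The work goes in short steps, each a Python script; the robot and the scene stay as the last script left them, time stands still between calls to the robot, and variables do not carry over. Pictures are saved under pics/ and viewed, and the job is handed in when it is done.

```bash
mkdir -p pics; ls; python3 - <<'E'
from station import *
import cv2,numpy as np
o=get_obs();print({k:np.round(v,3) for k,v in o.items()})
for n in ("scene","top","wrist"):
    im=get_image(n);cv2.imwrite(f"pics/{n}0.png",im[:,:,::-1])
    c=get_calibration(n);print(n,{k:np.round(v,3).tolist() for k,v in c.items()})
    for t in ("indexer","dial","handle","inlay","lens","loupe_grip","blade_top","lamp_head","mug","plane","chisel"):
        print(t,[(round(d["score"],2),np.round(d["extent"]).tolist()) for d in spot_in(t,n)[:3]])
E
```

```text
pics
{'t': np.float64(0.0), 'joint_pos': array([-7.0257e+01,  1.2476e+01,  9.2529e+01,  1.0000e-03,  7.5135e+01,
       -6.4270e+00]), 'qvel': array([ 0.057, -0.056,  0.013,  0.03 , -0.095, -0.051]), 'effort': array([ 0.0000e+00, -3.9684e+01, -3.0385e+01, -0.0000e+00,  1.0000e-02,
       -0.0000e+00]), 'tcp_pos': array([ 275.405, -560.12 ,  229.964]), 'ee_rot': array([-1.79983e+02,  1.39000e-01, -6.38300e+01]), 'wrist_force': array([ 0.571,  0.506, -0.243]), 'moment': array([ 0.009,  0.003, -0.025]), 'grip_width': np.float64(85.19)}
scene {'fx': 376.499, 'fy': 376.499, 'cx': 263.852, 'cy': 191.509, 'R': [[0.017, 1.0, -0.007], [0.763, -0.018, -0.646], [-0.646, 0.005, -0.763]], 't': [5.147, -352.103, 1822.757]}
indexer [(0.73, [308.0, 212.0, 58.0, 52.0]), (0.46, [305.0, 206.0, 53.0, 47.0])]
dial [(0.64, [307.0, 206.0, 50.0, 50.0]), (0.42, [353.0, 210.0, 12.0, 25.0])]
handle [(0.77, [304.0, 206.0, 53.0, 46.0])]
inlay [(0.95, [307.0, 207.0, 57.0, 44.0]), (0.27, [203.0, 215.0, 36.0, 33.0])]
lens [(0.8, [201.0, 220.0, 42.0, 33.0])]
loupe_grip [(0.89, [202.0, 216.0, 38.0, 37.0])]
blade_top 
[... 835 characters left out ...]
lade_top [(0.4, [171.0, 178.0, 4.0, 10.0])]
lamp_head [(0.71, [211.0, 194.0, 56.0, 57.0]), (0.63, [193.0, 142.0, 21.0, 27.0])]
mug [(0.75, [311.0, 153.0, 24.0, 29.0]), (0.19, [313.0, 200.0, 38.0, 35.0])]
plane [(0.91, [125.0, 232.0, 18.0, 39.0]), (0.73, [214.0, 195.0, 53.0, 46.0]), (0.25, [210.0, 193.0, 54.0, 59.0])]
chisel [(0.78, [381.0, 204.0, 17.0, 66.0])]
wrist {'fx': 300.767, 'fy': 300.767, 'cx': 256.258, 'cy': 192.943, 'mount': [[1.0, -0.001, 0.001, -0.51], [0.0, 0.954, 0.299, -76.015], [-0.001, -0.299, 0.954, -141.331], [0.0, 0.0, 0.0, 1.0]]}
indexer []
dial []
handle []
inlay []
lens []
loupe_grip []
blade_top []
lamp_head []
mug []
plane []
chisel [(0.67, [284.0, 5.0, 23.0, 10.0])]
```

```bash
python3 - <<'E'
import cv2,numpy as np
a=cv2.imread("pics/scene0.png")[140:290,90:430];b=cv2.imread("pics/top0.png")[110:270,90:430]
cv2.imwrite("pics/a.png",cv2.resize(a,None,fx=2.3,fy=2.3,interpolation=cv2.INTER_CUBIC));cv2.imwrite("pics/b.png",cv2.resize(b,None,fx=2.3,fy=2.3,interpolation=cv2.INTER_CUBIC))
E
```

```text
(no output)
```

View pics/a.png

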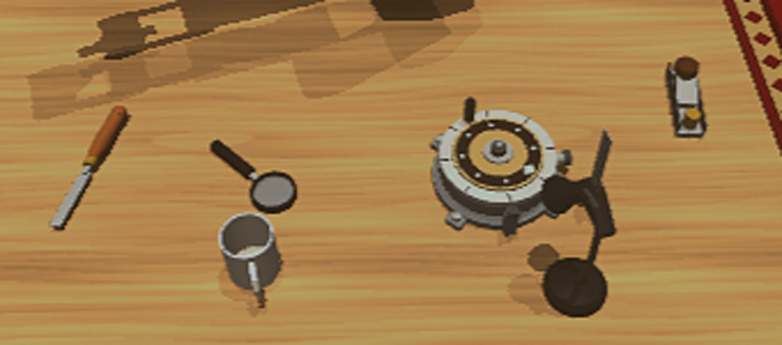

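View pics/b.png

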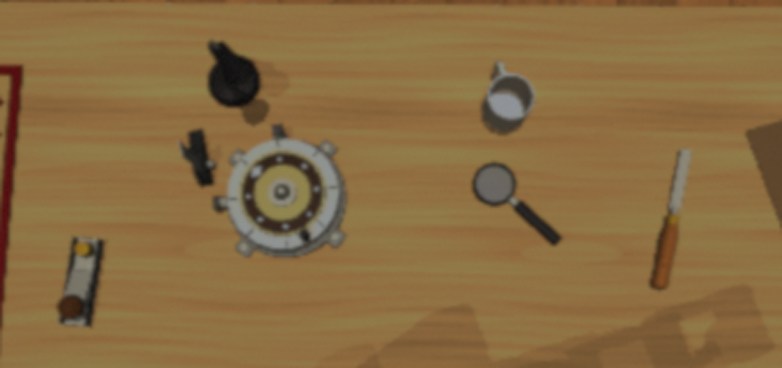

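```bash
cat > h.py <<'E'
from station import *
import cv2,numpy as np
from scipy.spatial.transform import Rotation as Ro
def ray(cal,u,v,pose=None):
    d=np.array([(u-cal["cx"])/cal["fx"],(v-cal["cy"])/cal["fy"],1.])
    if "R" in cal:
        R=np.array(cal["R"]);t=np.array(cal["t"]);return -R.T@t,R.T@d
    M=np.array(cal["mount"]);p,r=pose;T=Ro.from_euler('xyz',r,degrees=True).as_matrix()
    return T@M[:3,3]+p,T@M[:3,:3]@d
def at(cal,u,v,z,pose=None):
    c,d=ray(cal,u,v,pose);return c+d*(z-c[2])/d[2]
def proj(cal,X,pose=None):
    X=np.asarray(X,float)
    if "R" in cal: q=np.array(cal["R"])@X+cal["t"]
    else:
        M=np.array(cal["mount"]);p,r=pose;T=Ro.from_euler('xyz',r,degrees=True).as_matrix()
        q=T.T@(X-p);q=M[:3,:3].T@(q-M[:3,3])
    return np.array([cal["fx"]*q[0]/q[2]+cal["cx"],cal["fy"]*q[1]/q[2]+cal["cy"]])
def snap(name,fn):
    o=get_obs();pose=(np.array(o["tcp_pos"]),np.array(o["ee_rot"]))
    im=get_image(name);cv2.imwrite(fn,im[:,:,::-1].copy());return im,pose
E
python3 - <<'E'
from h import *
c=get_calibration("top");s=get_calibration("scene")
T=lambda u,v,z:np.round(at(c,90+u/2.3,110+v/2.3,z)).tolist()
S=lambda u,v,z:np.round(at(s,90+u/2.3,140+v/2.3,z)).tolist()
print("nut",T(282,191,80),S(498,148,86));print("diamond",T(257,172,66),S(529,170,66));print("pointer",T(279,138,58),S(510,222,50))
print("handletop",T(306,234,110),S(470,101,110))
print("lens",T(495,184,14),S(273,191,7),"hend",T(557,241,10),S(217,147,10))
print("lampfoot",T(234,80,10),S(575,288,10),"mug",S(248,236,92),T(510,98,92))
print("sq head",T(202,160,46),S(603,215,30),"blade",T(183,143,160),S(605,135,160))
print("plane",T(85,280,40),"chisel",T(670,215,10))
print("lamp head",T(228,72,211),S(563,195,211))
E
```

```text
nut [588.0, 138.0, 80.0] [599.0, 141.0, 86.0]
diamond [622.0, 184.0, 66.0] [628.0, 189.0, 66.0]
pointer [684.0, 149.0, 58.0] [715.0, 151.0, 50.0]
handletop [513.0, 93.0, 110.0] [520.0, 100.0, 110.0]
lens [615.0, -226.0, 14.0] [618.0, -223.0, 7.0] hend [516.0, -333.0, 10.0] [526.0, -325.0, 10.0]
lampfoot [801.0, 240.0, 10.0] [808.0, 243.0, 10.0] mug [758.0, -239.0, 92.0] [749.0, -243.0, 92.0]
sq head [646.0, 283.0, 46.0] [692.0, 301.0, 30.0] blade [651.0, 288.0, 160.0] [636.0, 291.0, 160.0]
plane [438.0, 473.0, 40.0] chisel [564.0, -530.0, 10.0]
lamp head [753.0, 211.0, 211.0] [779.0, 202.0, 211.0]
```

```bash
cat >> h.py <<'E'
def down(yaw,lean=0):
    # lean deg forward along tool y
    R=Ro.from_euler('xyz',[180,0,yaw],degrees=True)*Ro.from_euler('x',-lean,degrees=True)
    return R.as_euler('xyz',degrees=True).tolist()
E
python3 - <<'E'
from h import *
import json
R=Ro.from_euler('xyz',down(90,30),degrees=True).as_matrix();print(R[:,2])
P={}
def go(p,r,n):
    try: goto(p,r)
    except Exception as e: print(n,e);return
    wait(.3);im,pose=snap("wrist",f"pics/{n}.png");P[n]=[pose[0].tolist(),pose[1].tolist()]
    o=get_obs();print(n,o["t"],np.round(pose[0]),np.round(pose[1],1))
    for t in ("lens","loupe_grip","handle","inlay","blade_top"):
        print(t,[(round(d["score"],2),np.round(d["extent"],1).tolist()) for d in spot_in(t,"wrist")[:2]])
go([520,-280,250],down(60),"w_lens")
go([510,150,300],down(90),"w_tab")
go([420,190,270],down(75,25),"w_sq")
json.dump(P,open("poses.json","w"))
E
```

```text
[ 5.00000000e-01 -5.55111512e-17 -8.66025404e-01]
w_lens 3.5417 [ 520. -281.  250.] [-180.     0.    59.9]
lens [(0.63, [290.1, 199.1, 141.4, 56.9]), (0.49, [100.5, 234.4, 54.1, 91.8])]
loupe_grip [(0.74, [286.8, 200.8, 143.5, 55.4])]
handle []
inlay []
blade_top []
w_tab 5.7333 [510. 149. 300.] [-180.     0.    89.9]
lens [(0.73, [24.4, 221.3, 43.5, 44.0])]
loupe_grip [(0.8, [22.8, 223.1, 45.6, 50.0]), (0.67, [259.9, 213.9, 158.4, 159.0])]
handle [(0.95, [249.2, 213.5, 141.0, 130.8])]
inlay [(0.82, [251.4, 215.3, 144.5, 130.4])]
blade_top [(0.48, [251.3, 214.0, 140.1, 130.8])]
w_sq 7.025 [421. 190. 271.] [155.   -0.   74.9]
lens [(0.92, [47.2, 227.6, 94.0, 40.3])]
loupe_grip [(0.79, [45.0, 227.3, 89.9, 38.0])]
handle [(0.64, [45.5, 228.0, 91.0, 40.2]), (0.57, [253.6, 197.8, 134.5, 102.7])]
inlay [(0.78, [254.4, 197.7, 134.5, 102.2])]
blade_top [(0.51, [373.0, 235.3, 17.2, 46.7]), (0.43, [47.2, 228.2, 91.5, 35.3])]
```

```bash
python3 - <<'E'
import cv2,numpy as np
for n in ("w_lens","w_tab","w_sq"):
    a=cv2.imread(f"pics/{n}.png");cv2.imwrite(f"pics/{n}_b.png",cv2.resize(a,None,fx=1.5,fy=1.5,interpolation=cv2.INTER_CUBIC))
E
```

```text
(no output)
```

View pics/w_lens_b.png

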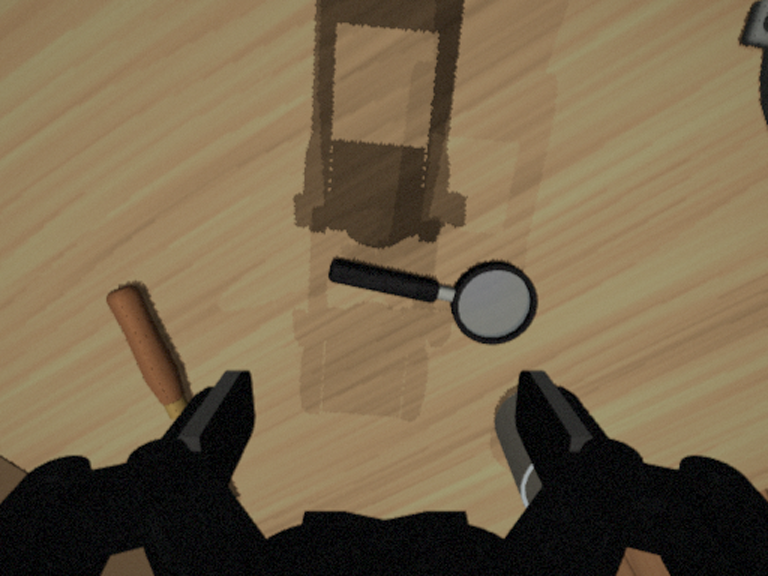

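View pics/w_tab_b.png

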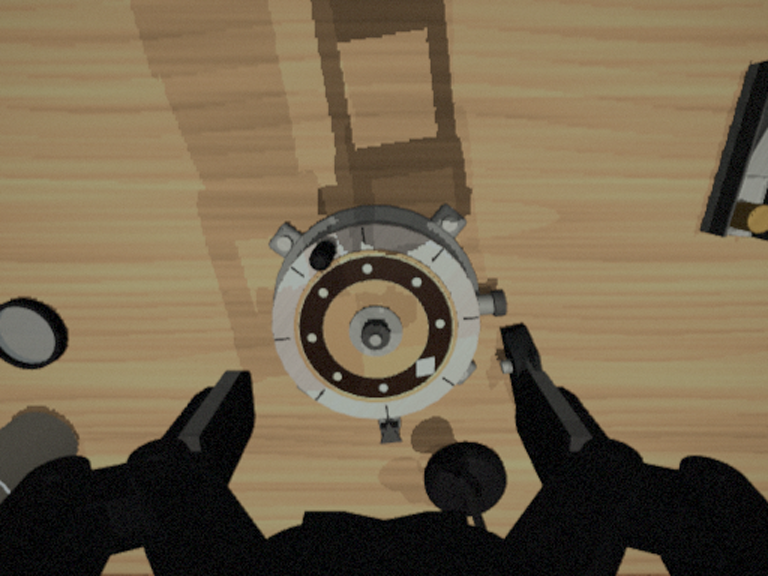

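View pics/w_sq_b.png

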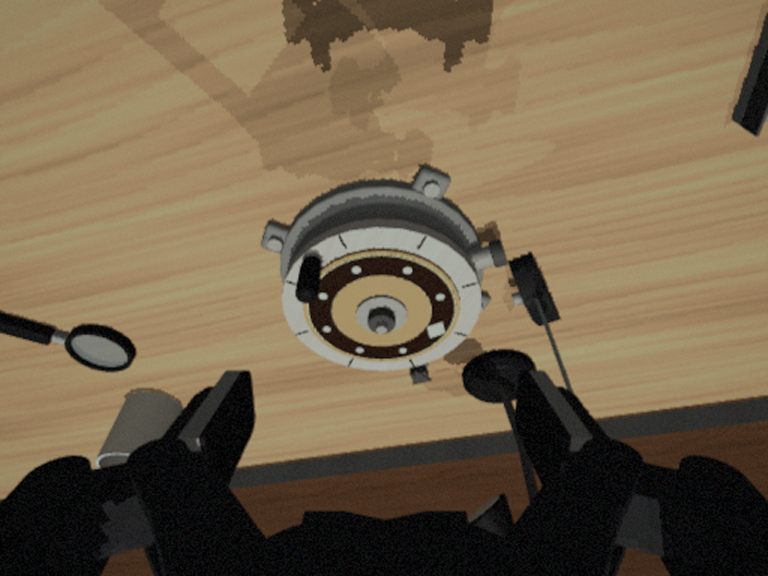

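```bash
cat >geom.py <<'E'
from h import *
import json
P={k:(np.array(v[0]),np.array(v[1])) for k,v in json.load(open("poses.json")).items()}
W=get_calibration("wrist")
def A(n,u,v,z): return at(W,u/1.5,v/1.5,z,P[n])
def fit(pts):
    pts=np.array(pts);M=np.c_[2*pts[:,:2],np.ones(len(pts))];s=np.linalg.lstsq(M,(pts[:,:2]**2).sum(1),rcond=None)[0]
    return s[:2],np.sqrt(s[2]+s[:2]@s[:2])
E
python3 - <<'E'
from geom import *
i1=[(367,268),(416,282),(440,323),(425,367),(383,387),(337,376),(311,337),(323,293)]
i2=[(356,270),(407,270),(440,297),(436,330),(403,351),(360,351),(327,329),(322,296)]
for n,i in(("w_tab",i1),("w_sq",i2)):
    p=[A(n,u,v,66) for u,v in i];c,r=fit(p);print(n,c,r)
    d=p[3][:2]-c;print("diamond ang",np.degrees(np.arctan2(d[1],d[0])),np.linalg.norm(d))
    a=[np.degrees(np.arctan2(*(q[:2]-c)[::-1])) for q in p];print(np.round(a))
c,_=fit([A("w_tab",u,v,66) for u,v in i1])
for n,u,v in(("w_tab",388,420),("w_sq",420,368)):
    d=A(n,u,v,60)[:2]-c;print("pointer",np.degrees(np.arctan2(d[1],d[0])),np.linalg.norm(d))
for n,u,v in(("w_tab",320,250),("w_sq",313,262)):
    for z in (62,110):
        d=A(n,u,v,z)[:2]-c;print("handle",z,np.degrees(np.arctan2(d[1],d[0])),np.linalg.norm(d))
print("lens",A("w_lens",495,302,10),"tail",A("w_lens",333,270,9),"neck",A("w_lens",436,290,9))
for t in ("lens","loupe_grip"): pass
print("lens sq",A("w_sq",99,347,10))
print("foot",A("w_sq",500,376,8),A("w_tab",465,479,8))
print("plunger",A("w_sq",492,254,35),"sqhead ",A("w_sq",520,258,46),A("w_sq",540,300,46))
E
```

```text
w_tab [589.04349035 140.95472757] 58.0080483543142
diamond ang 51.344929898889646 58.302077290347064
[-173.  142.   97.   51.    7.  -38.  -84. -128.]
w_sq [590.15985693 140.96142173] 58.43916917906156
diamond ang 52.03700997874863 58.144399918937566
[-173.  142.   97.   52.    7.  -37.  -83. -128.]
pointer 6.796483822301631 97.36129205716202
pointer 9.586915040168511 100.78914388603087
handle 62 -147.14979388441813 86.69812519008569
handle 110 -154.37962153713633 92.47289999097742
handle 62 -150.2044959100363 83.03541331985849
handle 110 -168.52889257399733 109.1420170026589
lens [ 615.82243429 -222.29187111   10.        ] tail [ 518.31004455 -332.17308763    9.        ] neck [ 579.79860484 -262.68422466    9.        ]
lens sq [ 611.19640796 -219.99003291   10.        ]
foot [798.70289812 243.77776938   8.        ] [799.09712503 242.23097344   8.        ]
plunger [570.94962589 252.57026207  35.        ] sqhead  [573.00622525 275.56424483  46.        ] [631.63774167 291.11252769  46.        ]
```

```bash
python3 - <<'E'
from geom import *
import station
print("go",getattr(station,"grasp_offset",None))
c=np.array([589.5,141.]);a0=-150.7
def hp(a,z,r=85): return [c[0]+r*np.cos(np.radians(a)),c[1]+r*np.sin(np.radians(a)),z]
import json;
for z in(140,76):
    for a in (a0,a0-45):
        print(z,solve_ik(hp(a,z),down(a+270 if a+270<180 else a-90)))
goto(hp(a0,150),down(a0+270));grip(48)
wait(.2);im,pose=snap("wrist","pics/h1.png");print(get_obs()["t"],pose)
cv2.circle(im,tuple(int(x) for x in proj(W,hp(a0,110),pose)),3,(255,0,0),-1)
cv2.imwrite("pics/h1.png",im[:,:,::-1])
E
```

```text
go 18.700000000000003
140 [   3.25271229    5.9714661   110.30293378    0.           63.72560012
 -116.04728771]
140 [ 1.03634256e+01  7.00165418e+00  1.09160965e+02 -2.54444375e-14
  6.38373811e+01 -6.39365744e+01]
76 [   3.25271229   11.34796181  112.21835446    0.           56.43368373
 -116.04728771]
76 [ 1.03634256e+01  1.23031869e+01  1.11056892e+02 -2.54444375e-14
  5.66399208e+01 -6.39365744e+01]
9.1583 (array([515.37442355,  99.43738734, 150.03110845]), array([1.79998384e+02, 3.44709335e-03, 1.19307449e+02]))
```

View pics/h1.png

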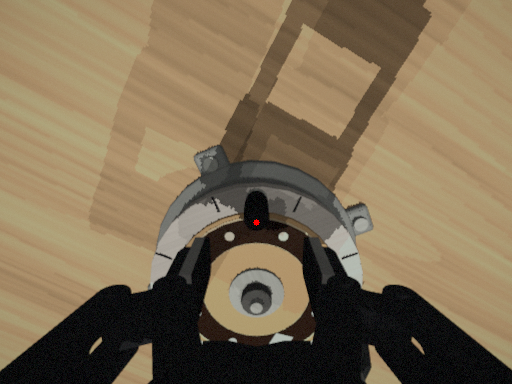

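The red predicted handle top at (257,222) falls on the post's top end in the picture, so the geometry is good. Next I turn the table.

```bash
python3 - <<'E'
from geom import *
c=np.array([589.5,141.]);a0=-150.7
def hp(a,z,r=85): return [c[0]+r*np.cos(np.radians(a)),c[1]+r*np.sin(np.radians(a)),z]
f=lambda:np.round(get_obs()["wrist_force"],1)
move_l(hp(a0,75),speed=100);print("dn",f())
grip(25,20);print(get_obs()["grip_width"],f())
for k in range(1,9):
    a=a0-47*k/8
    move_l(hp(a,75),down(a+270),speed=90);print(k,get_obs()["t"],f())
grip(50);wait(.3);print(f())
move_l(hp(a,150),speed=120);wait(.2)
im,pose=snap("wrist","pics/h2.png");print(get_obs()["t"])
E
```

```text
dn [ 0.3 -0.4 -0.1]
25.20148368629082 [ 0.1 -0.5  0.4]
1 10.6583 [ 0.7 -1.9  1.2]
2 10.9083 [-0.  -1.3  0.6]
3 11.1583 [ 0.3 -0.7 -0.3]
4 11.4083 [ 0.   0.8 -0.2]
5 11.6583 [ 0.1  1.8 -0.4]
6 11.9083 [0.7 3.4 0.2]
7 12.1583 [ 1.   4.8 -1. ]
8 12.4083 [-0.1  1.  -0.1]
[ 0.3  0.4 -0.5]
14.1
```

View pics/h2.png

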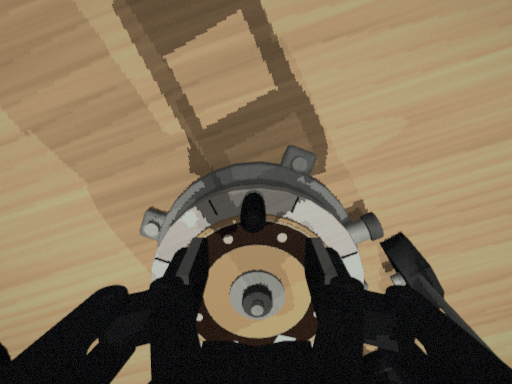

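```bash
python3 - <<'E'
from geom import *
bt=[640,288,162]
v={"q1":([600,190,290],down(0)),"q2":([470,320,180],down(90,35)),"q3":([430,300,160],down(85,50))}
for n,(p,r) in v.items(): print(n,proj(W,bt,(np.array(p),np.array(r))),proj(W,[640,288,46],(np.array(p),np.array(r))),at(W,256,192,160,(np.array(p),np.array(r))),solve_ik(p,r))
E
```

```text
q1 [304.29299569  72.14615074] [289.64106836  80.25705636] [599.67658494 182.80709606 160.        ] [ 1.11854229e+01  1.06350324e+01  8.82279572e+01 -2.54444375e-14
  8.11370103e+01  1.11854229e+01]
q2 [224.67567931 312.40708988] [230.67109182 215.97604737] [444.15422282 319.89111613 160.        ] [ 38.04403457  -4.0658681  122.34900261 -34.8666938   38.19378426
 -28.6352392 ]
q3 [261.82648522 290.35057809] [261.20678875 197.99575649] [348.55731454 307.12362804 160.        ] None
```

```bash
python3 - <<'E'
from geom import *
p=np.array(get_obs()["tcp_pos"]);p[2]=230;move_l(p.tolist(),speed=250)
Q={}
def go(n,p,r):
    goto(p,r);wait(.25);im,pose=snap("wrist",f"pics/{n}.png");Q[n]=[pose[0].tolist(),pose[1].tolist()]
    print(n,get_obs()["t"])
    for t in ("blade_top","inlay"): print(t,[(round(d["score"],2),np.round(d["extent"],1).tolist()) for d in spot_in(t,"wrist")[:2]])
    cv2.imwrite(f"pics/{n}_b.png",cv2.resize(im[:,:,::-1],None,fx=1.5,fy=1.5,interpolation=cv2.INTER_CUBIC))
go("q2",[470,285,180],down(90,35))
grip(85)
go("q1",[600,190,290],down(0))
d=json.load(open("poses.json"));d.update(Q);json.dump(d,open("poses.json","w"))
E
```

```text
q2 15.5333
blade_top [(0.84, [262.8, 268.6, 12.2, 112.6])]
inlay [(0.86, [117.3, 183.9, 189.5, 118.9])]
q1 17.2083
blade_top [(0.8, [306.6, 73.2, 44.2, 18.4])]
inlay [(0.98, [247.1, 198.6, 153.1, 140.2])]
```

View pics/q1_b.png

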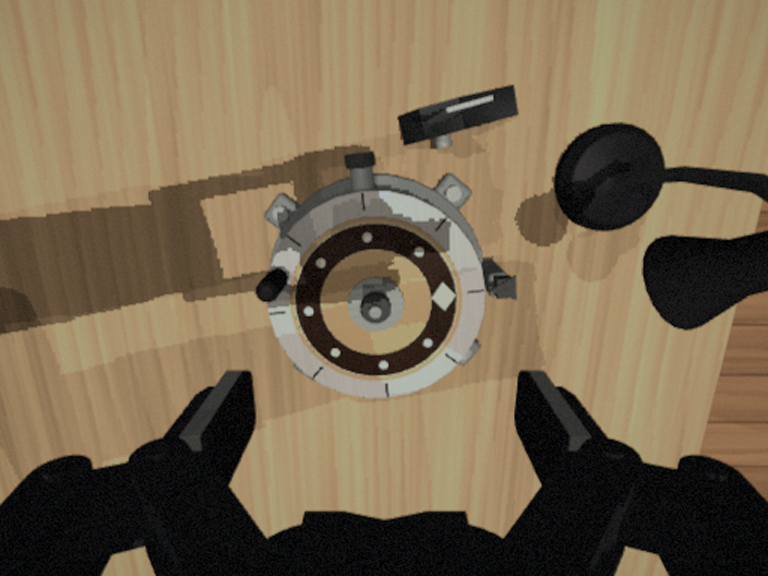

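View pics/q2_b.png

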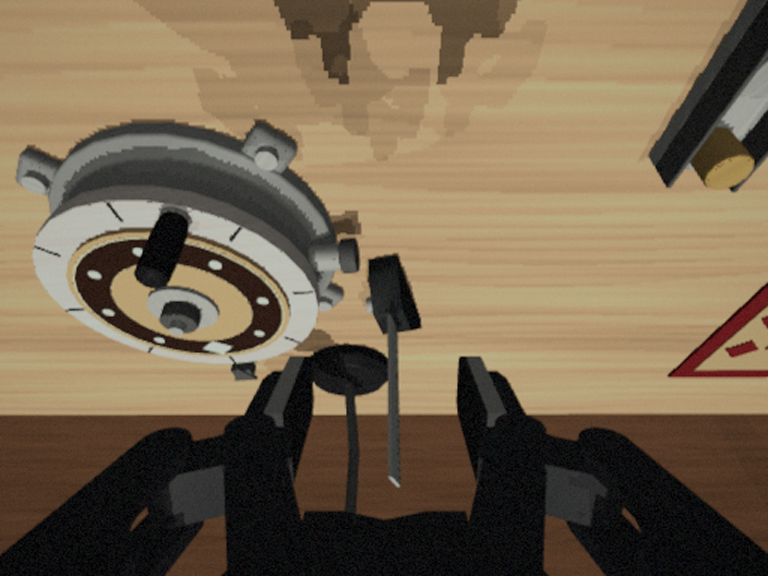

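```bash
python3 - <<'E'
import cv2
a=cv2.imread("pics/q2.png")[290:340,230:300];b=cv2.imread("pics/q1.png")[50:110,260:360]
cv2.imwrite("pics/zz.png",cv2.vconcat([cv2.resize(a,(560,400),interpolation=cv2.INTER_NEAREST)]))
cv2.imwrite("pics/zy.png",cv2.resize(b,None,fx=7,fy=7,interpolation=cv2.INTER_NEAREST))
from geom import *
def tri(obs):
    M=np.zeros((3,3));b=np.zeros(3)
    for n,u,v in obs:
        c,d=ray(W,u/1.5,v/1.5,P[n]);d=d/np.linalg.norm(d);q=np.eye(3)-np.outer(d,d);M+=q;b+=q@c
    X=np.linalg.solve(M,b);return X,[np.round(proj(W,X,P[n])*1.5-[u,v],1) for n,u,v in obs]
print(tri([("q1",470,103),("q2",394,482)]))
i1=[(367,237),(419,252),(443,296),(428,343),(383,365),(335,352),(308,311),(321,263)]
p=[A("q1",u,v,66) for u,v in i1];c,r=fit(p);d=p[2][:2]-c
print(c,r,p[2],np.degrees(np.arctan2(d[1],d[0])))
d=A("q1",490,284,60)[:2]-c;print("ptr",np.degrees(np.arctan2(d[1],d[0])))
print("lamp head tip",A("q1",665,282,190), A("q1",690,300,170))
E
```

```text
(array([642.28673245, 290.25319419, 172.02638668]), [array([-0.1,  0.7]), array([0.5, 0. ])])
[589.56537837 140.41109185] 58.04088933547713 [646.85040478 147.80979483  66.        ] 7.359351165673982
ptr 9.493916909661856
lamp head tip [752.61975031 197.33046    190.        ] [782.87673818 180.09184326 170.        ]
```

View pics/zz.png

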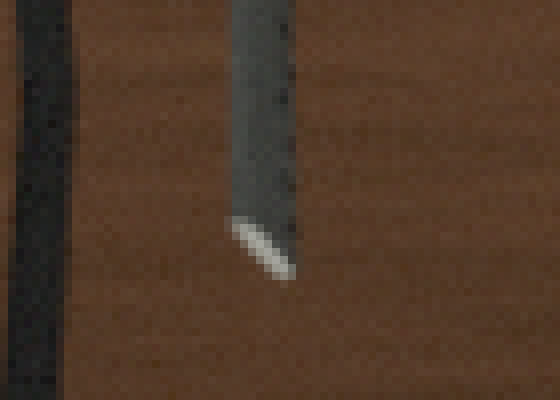

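View pics/zy.png

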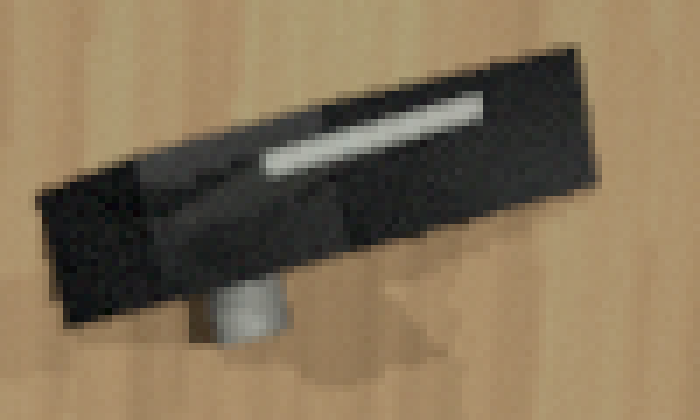

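```bash
python3 - <<'E'
from geom import *
goto([564,-280.6,140],down(-41.6));wait(.25)
im,pose=snap("wrist","pics/g1.png");print(get_obs()["t"],pose)
r=regions_of("loupe_grip","wrist")
print([(x["score"],x["extent"],x["region"].sum()) for x in r])
np.save("m.npy",r[0]["region"]) if r else 0
json.dump([pose[0].tolist(),pose[1].tolist()],open("g1.json","w"))
cv2.imwrite("pics/g1_b.png",cv2.resize(im[:,:,::-1],None,fx=1.5,fy=1.5,interpolation=cv2.INTER_CUBIC))
E
```

```text
19.4083 (array([ 564.55470183, -279.8897772 ,  140.35177831]), array([-1.79991031e+02, -3.23784891e-02, -4.15219841e+01]))
[(0.89, [259.8, 152.5, 89.3, 205.8], np.int64(8618))]
```

View pics/g1_b.png

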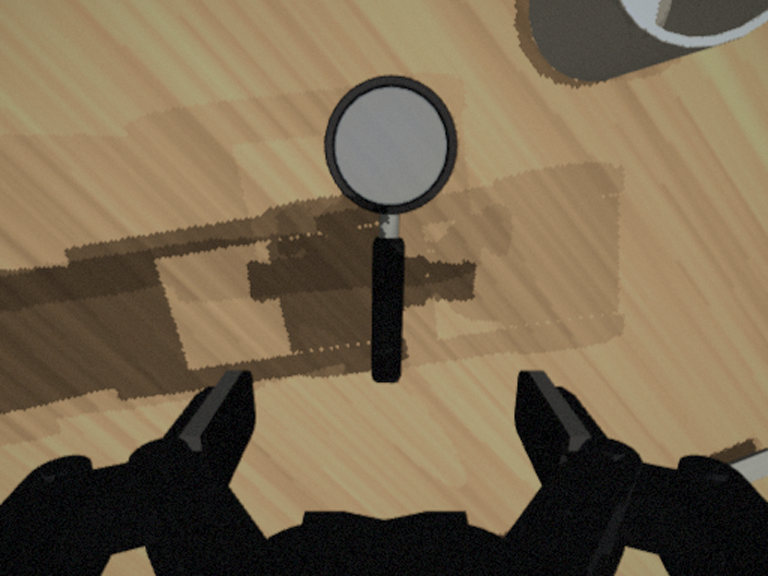

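```bash
python3 - <<'E'
from geom import *
g=json.load(open("g1.json"));P["g"]=(np.array(g[0]),np.array(g[1]))
L=A("g",391.5,145,8)[:2];T=A("g",386,380,14)[:2];N=A("g",388.5,240,14)[:2]
d=T-L;psi=np.degrees(np.arctan2(d[1],d[0]));print(L,T,np.linalg.norm(d),np.linalg.norm(N-L),psi)
u=d/np.linalg.norm(d);G=L+78*u;yaw=psi+90;print(G,yaw)
o=lambda:get_obs()
move_l([*G,60],down(yaw),speed=200)
move_l([*G,3],speed=80);print(o()["t"],np.round(o()["wrist_force"],1))
grip(10,80);ob=o();print(ob["grip_width"],ob["tcp_pos"],ob["ee_rot"],np.round(ob["wrist_force"],1))
p0=np.array(ob["tcp_pos"])
json.dump(dict(p0=p0.tolist(),psi=psi,L=L.tolist()),open("grasp.json","w"))
move_l([G[0],G[1],110],speed=150);wait(.3)
ob=o();print(ob["t"],ob["grip_width"],np.round(ob["wrist_force"],2),np.round(ob["moment"],3))
im,pose=snap("wrist","pics/g2.png");json.dump([pose[0].tolist(),pose[1].tolist()],open("g2.json","w"))
cv2.imwrite("pics/g2_b.png",cv2.resize(im[:,:,::-1],None,fx=1.5,fy=1.5,interpolation=cv2.INTER_CUBIC))
E
```

```text
[ 619.01244967 -224.0706412 ] [ 518.20791822 -333.22905047] 148.58368643889685 54.45615748147402 -132.72155214500268
[ 566.09443665 -281.37407825] -42.721552145002676
20.8667 [ 0.6 -0.7  0.5]
18.039492244801558 [ 566.54971787 -281.6850809     3.61234383] [-1.79989843e+02 -6.31624633e-02 -4.27216858e+01] [0.2 0.3 2.1]
22.65 17.985096801203262 [-0.29 -1.01 -1.47] [-0.006  0.034 -0.046]
```

View pics/g2_b.png

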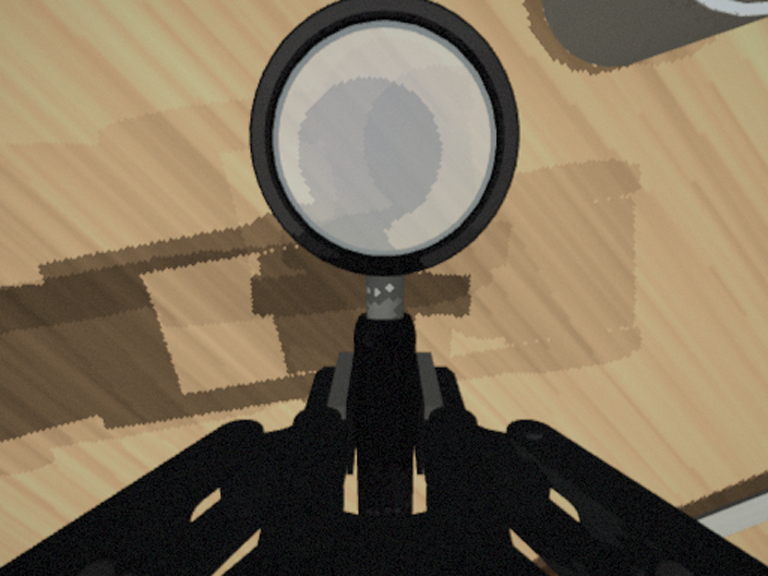

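```bash
cat > rim.py <<'E'
from geom import *
from scipy.optimize import least_squares
def outer(im,cu,cv,lo=70,hi=115,th=62):
    g=cv2.cvtColor(im,cv2.COLOR_RGB2GRAY).astype(np.float32);pts=[]
    for a in np.radians(np.arange(0,360,4)):
        if 55<np.degrees(a)<125: continue   # handle side (image down)
        rr=np.arange(lo,hi,.25);u=cu+rr*np.cos(a);v=cv+rr*np.sin(a)
        ok=(u>1)&(u<510)&(v>1)&(v<382);rr=rr[ok];u=u[ok];v=v[ok]
        s=cv2.remap(g,u[None].astype(np.float32),v[None].astype(np.float32),cv2.INTER_LINEAR)[0]
        d=np.where(s<th)[0]
        if len(d)==0 or d[-1]>=len(s)-4: continue
        pts.append((u[d[-1]],v[d[-1]]))
    return np.array(pts)
def fitrim(pts,fix=None):
    # in tool frame: lens centre X, tilt about tool x (pitch of handle) and tool y (roll)
    c=W;M=np.array(W["mount"]);th=np.linspace(0,2*np.pi,181)[:-1]
    def hull(q):
        R=Ro.from_euler('xy',q[3:5]).as_matrix();P3=[]
        for h in(-7,7): P3.append(np.c_[38*np.cos(th),38*np.sin(th),np.full(180,h)])
        X=np.vstack(P3)@R.T+q[:3];C=(X-M[:3,3])@M[:3,:3]
        uv=np.c_[c["fx"]*C[:,0]/C[:,2]+c["cx"],c["fy"]*C[:,1]/C[:,2]+c["cy"]].astype(np.float32)
        return cv2.convexHull(uv)
    def f(q):
        H=hull(q);return [cv2.pointPolygonTest(H,(float(a),float(b)),True) for a,b in pts]
    s=least_squares(f,[0,-78,-4,0,0],x_scale=[1,1,1,.02,.02],diff_step=1e-4,loss='soft_l1')
    return s.x,np.sqrt(np.mean(np.square(f(s.x))))
E
python3 - <<'E'
from rim import *
im=cv2.imread("pics/g2.png")[:,:,::-1].copy()
p=outer(im,256,91);print(len(p),np.ptp(p[:,0]),np.ptp(p[:,1]))
print(fitrim(p))
v=im.copy()
for a,b in p: cv2.circle(v,(int(a),int(b)),1,(255,0,0),-1)
cv2.imwrite("pics/rim.png",cv2.resize(v[:220,120:400,::-1],None,fx=2.5,fy=2.5))
E
```

```text
62 179.31213803420337 172.23740740660241
(array([ 2.90954352e-07, -7.64862049e+01, -1.39540569e+00,  2.97830798e-03,
       -1.77772799e-01]), np.float64(1.9231855738534276))
```

View pics/rim.png

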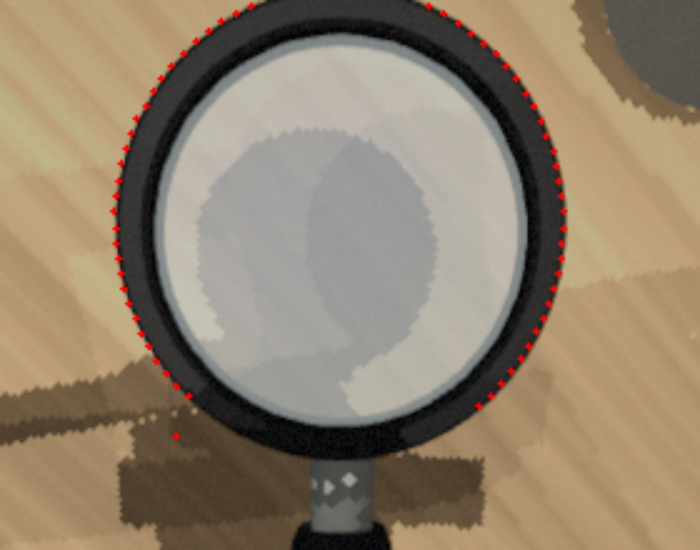

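```bash
python3 - <<'E'
s=open("rim.py").read()
s=s.replace("""    s=least_squares(f,[0,-78,-4,0,0],x_scale=[1,1,1,.02,.02],diff_step=1e-4,loss='soft_l1')
    return s.x,np.sqrt(np.mean(np.square(f(s.x))))""","""    k=np.array([1,1,1,.02,.02]);b=np.array([0,-78,-4,0,0.])
    s=least_squares(lambda y:f(b+k*(y-10)),np.full(5,10.),diff_step=1e-2,loss='soft_l1',f_scale=.5)
    q=b+k*(s.x-10);return q,np.median(np.abs(f(q))),np.sqrt(np.diag(np.linalg.inv(s.jac.T@s.jac)))*k""")
open("rim.py","w").write(s)
E
python3 - <<'E'
from rim import *
im=cv2.imread("pics/g2.png")[:,:,::-1].copy()
p=outer(im,256,91);p=p[~((p[:,0]<193)&(p[:,1]>165))]
for d in(0,.5):print(fitrim(p+[0,0]+d))
E
```

```text
(array([-8.50539415e-01, -7.67008671e+01,  2.40361240e-01,  8.44342077e-03,
        3.74577999e-02]), np.float64(0.09549265890161246), array([0.55256919, 0.35033767, 0.64559339, 0.09552184, 0.14773422]))
(array([-6.74673974e-01, -7.64802346e+01,  1.21458536e-01,  1.29176289e-02,
        4.72042619e-02]), np.float64(0.09496029266170167), array([0.44683299, 0.2872641 , 0.6229241 , 0.08098576, 0.1188975 ]))
```

```bash
python3 - <<'E'
from rim import *
S=np.array([646.9,147.9]);yaw=-70
Rt=Ro.from_euler('xyz',down(yaw),degrees=True).as_matrix()
p=S-(Rt@np.array([-.8,-76.7,0]))[:2];print(p,solve_ik([*p,170],down(yaw)))
c=np.array(get_obs()["tcp_pos"])
move_l([c[0],c[1],190],speed=120)
move_l([*p,190],down(yaw),speed=150)
move_l([*p,170],speed=60);wait(.6)
o=get_obs();print(o["t"],o["tcp_pos"],o["ee_rot"],o["grip_width"],np.round(o["wrist_force"],2),np.round(o["moment"],3))
im,pose=snap("wrist","pics/f1.png");cv2.imwrite("pics/f1_b.png",cv2.resize(im[:,:,::-1],None,fx=1.5,fy=1.5,interpolation=cv2.INTER_CUBIC))
for n in("scene","top"):
    im,_=snap(n,f"pics/f_{n}.png")
    print(n,[(d["score"],np.round(d["extent"],1).tolist()) for d in spot_in("lens",n)[:2]])
a=cv2.imread("pics/f_scene.png")[160:270,260:400];b=cv2.imread("pics/f_top.png")[130:240,150:290]
cv2.imwrite("pics/f_ab.png",cv2.hconcat([cv2.resize(x,None,fx=2.85,fy=2.85,interpolation=cv2.INTER_CUBIC) for x in(a,b)]))
E
```

```text
[575.0991921  120.91530091] [ 5.03260036e+00  1.13236117e+01  1.00642236e+02 -2.54444375e-14
  6.80341526e+01  7.50326004e+01]
27.4333 [575.12710178 120.90333941 170.07369356] [-1.79993234e+02 -2.00592685e-03 -7.00006972e+01] 17.5559655123255 [ 0.1   0.37 -1.32] [ 0.011  0.064 -0.012]
scene [(0.87, [307.2, 191.4, 33.6, 41.0])]
top []
```

View pics/f1_b.png

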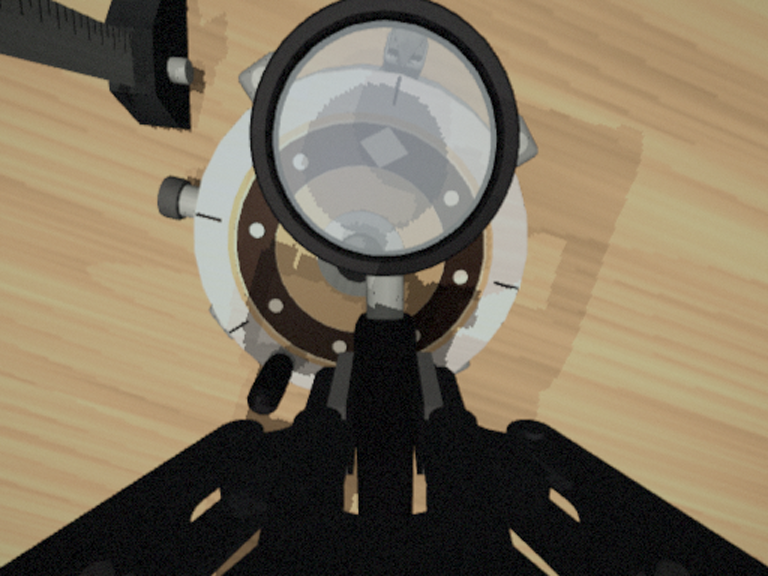

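View pics/f_ab.png

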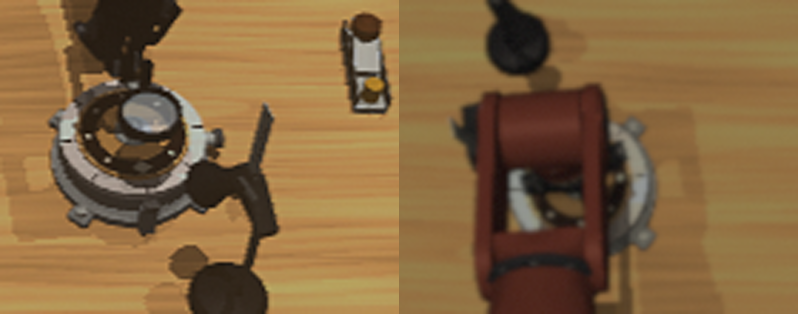

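```bash
python3 - <<'E'
from rim import *
s=get_calibration("scene")
for z in(164,168,172,176): print(z,proj(s,[646.9,147.9,z]),proj(s,[642.3,290.2,z]))
im=cv2.imread("pics/f1.png")[:,:,::-1].copy()
p=outer(im,256,91);print(len(p),fitrim(p))
pose=(np.array([575.127,120.903,170.07]),np.array([180,0,-70.]))
print(at(W,385/1.5,146/1.5,66,pose))
a=cv2.imread("pics/f_scene.png")[180:220,290:370]
cv2.imwrite("pics/fz.png",cv2.resize(a,None,fx=10,fy=10,interpolation=cv2.INTER_NEAREST))
E
```

```text
164 [311.74337772 201.24199437] [353.2899719  199.43612972]
168 [311.84903004 200.50394696] [353.49434375 198.69592867]
172 [311.95518869 199.76236249] [353.69969219 197.95219062]
176 [312.06185731 199.01721548] [353.90602422 197.20489014]
57 (array([-9.04365206e-01, -7.64663268e+01, -4.66408577e-01, -2.35116246e-02,
        9.40427241e-02]), np.float64(0.19041085957597326), array([0.39442527, 0.30443494, 1.19247943, 0.05486333, 0.08837706]))
[647.52601505 147.20922186  66.        ]
```

View pics/fz.png

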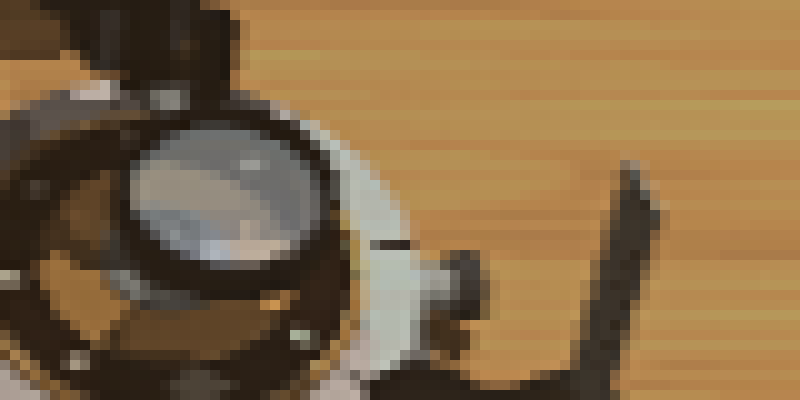

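```bash
python3 - <<'E'
from rim import *
for i in range(3):
    o=get_obs();print(o["t"],o["grip_width"],np.round(o["wrist_force"],2),np.round(o["moment"],3),np.round(o["qvel"],2));wait(.4)
im,pose=snap("scene","pics/f_s2.png")
s=get_calibration("scene")
psi=np.radians(-160);h=np.array([np.cos(psi),np.sin(psi),0]);th=np.linspace(0,2*np.pi,90)
def circ(roll,pitch,r,dz=0,c=[646.9,147.9,171]):
    # roll about handle axis, pitch about horizontal perpendicular
    R=Ro.from_rotvec(h*roll)*Ro.from_rotvec(np.cross([0,0,1],h)*pitch)
    X=np.c_[r*np.cos(th),r*np.sin(th),0*th+dz]@R.as_matrix().T+c
    return np.array([proj(s,x) for x in X])
out=[]
for roll in(-.12,0,.12):
    z=cv2.resize(im[180:220,290:350],None,fx=10,fy=10,interpolation=cv2.INTER_CUBIC)[:,:,::-1].copy()
    q=circ(roll,0,38,7);q=(q-[290,180]+.5)*10
    cv2.polylines(z,[q.astype(int)],True,(0,0,255),1)
    q=circ(roll,0,38,-7);q=(q-[290,180]+.5)*10
    cv2.polylines(z,[q.astype(int)],True,(255,0,0),1)
    out.append(z[:,:420])
cv2.imwrite("pics/fr.png",cv2.resize(cv2.hconcat(out),None,fx=.63,fy=.63))
E
```

```text
27.6833 17.794543423915098 [ 0.59 -0.36 -1.11] [-0.017  0.094 -0.003] [-0.   -0.13  0.04 -0.07  0.04  0.06]
28.0833 18.07322041144081 [-0.2   0.44 -0.12] [-0.044  0.047  0.035] [-0.03  0.02  0.05 -0.03  0.    0.11]
28.4833 17.657761562632082 [-0.69  0.27 -2.14] [-0.016  0.033 -0.013] [-0.06  0.04 -0.01 -0.05  0.06 -0.02]
```

View pics/fr.png

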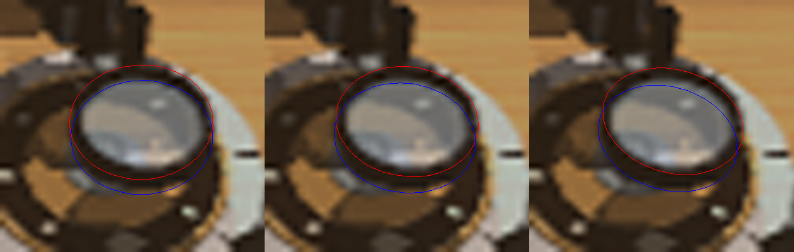

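```bash
python3 - <<'E'
from station import *
o=get_obs();print(o["t"],o["tcp_pos"],o["grip_width"]);sign_off()
E
```

```text
28.9333 [575.10574952 120.89615686 170.00063478] 17.71294621409789
the job is handed in; nothing more can be done
```

I turned the table one click clockwise by its handle and let go. I then picked up the magnifier by its handle, about 77 mm from the lens, and handed in at 28.9 s while still holding it over the diamond inlay. No verdict was reported.

| Check | Result |
|---|---|
| Diamond inlay | After the click it measured at (646.9, 147.8) mm, at 7.4° about the axis. The pointer read between 6.8° and 9.6° depending on the view, and the diamond lines up with it in the last picture. |
| Lens over inlay | About 1 mm apart horizontally; the diamond is seen centred through the glass. |
| Blade top height | 172 mm from two wrist views. |
| Lens height | 170–173 mm. The grasp geometry gave 173 mm and the rim fit in the wrist picture gave 170.5 mm. The scene camera agreed roughly, to a few mm. |
| Level | The circle for a level lens fits the scene picture, and the two edges of the rim are concentric in the wrist picture to about 0.02 rad. |
| Grip and stillness | Finger opening stayed between 17.6 and 18.1 mm with no drift, and the arm was at rest. |

- **Disagreement on tilt:** the free rim fit gave up to 0.09 rad of sideways tilt, with an uncertainty of about the same size. I trusted the other two checks instead.
- **Grip reading:** the fingers read about 18 mm on a handle stated to be 20 mm wide. I did not find the cause.
- **Other things on the bench:** I saw no sign that the square, mug, plane or chisel had moved, but I did not measure them again at the end.

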